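# Scrub the centrifuge cup and put the brush away

### The job

Scrub out the steel centrifuge cup with the long brush: first stand the brush head down in the cup, leaning on the rim, and let go of it, then take it again by the end of its handle and, holding it upright, make three full up-and-down strokes inside the cup, each from the cup's floor until the brush's tip is nearly up at the rim. Then put the brush head down into its white tube holder and press it firmly down until its collar sits fully home on the tube's rim, and let go. Leave everything else on the table where it is.

Things in the scene. Friction and masses are not known exactly. Their poses are not given: they have to be found in the camera images.
- brush: brush, 210 mm long, 100 g, round. Origin: centre of the bristle tip; x axis: from tip to handle end. From the tip: white bristle head to 55 mm (solid 30 mm across, bristle ends 35), steel stem 9 mm across to 112, collar 60 across from 112 to 117, white handle 22 across to 210. Centre of mass at 65 mm. Starts lying level in the rest's slots, axis 55 mm above the table
- brush_collar (a point): centre of the collar's underside (the side facing the bristles), on the brush's axis 112 mm from the tip
- brush_end (a point): centre of the handle's end face, on the brush's axis 210 mm from the tip
- rest: fixed steel brush rest, foot 200 x 70 x 8 mm. Origin under it; the brush lies along its x axis, tip at x = -100 mm, collar at +12 to +17, handle end at +110. Slotted uprights 55 mm high, 8 mm thick at x = -72 (49 mm wide, under the bristle head) and +98 (37 mm wide, under the handle's end); between these the handle is free all round
- cup: round steel centrifuge cup fixed on a dark square foot 100 x 100 x 12 mm. Origin: centre of its underside. Outside 80 mm across, inside 72 mm across and 75 deep; inner floor 20 mm, rim 95 mm above the table. The brush, let go in it, leans about 40 deg from upright, tip in the corner across from where it leans on the rim
- cup_in (a point): centre of the steel cup's inner floor, 20 mm above the table, z up
- cup_rim (a point): centre of the steel cup's mouth, 95 mm above the table
- holder: fixed white plastic tube holder on a round foot 96 mm across and 6 mm high. Origin at the centre of its underside. Tube 50 mm outside, 42 mm inside, 122 mm high, inner floor 6 mm above the table: the brush's head hangs inside it and the collar sits on its rim
- holder_rim (a point): centre of the holder tube's mouth, 122 mm above the table, z up
- beaker: clear plastic beaker, 66 mm across, 62 mm high, shallower and thinner than the steel cup and with no foot; bystander
- tape: roll of paper tape lying flat, 68 mm across, 25 mm high; bystander
- saline: clear plastic bottle, 68 mm across, 150 mm high; bystander
- gel: clear plastic bottle, 60 mm across, 130 mm high; bystander
- dish: low steel tray 160 x 100 x 35 mm with a squeeze ball in it; bystander
- jar: jar 80 mm across, 110 mm high; bystander

How it is judged:
On the way, in this order (a step that is already met when the one before it is completed fails the run):
1. the brush stands head down in the steel cup, leaning on its rim, let go and still (z of brush in the frame of cup_in between -0.005 and 0.045 m and horizontal distance between brush and cup_in below 0.036 m and contact force between the fingers and brush below 0.05 N and linear speed of brush below 0.03 m/s), for 0.2 s.
2. first stroke: the brush held by the end of its handle (TCP within 60 mm of brush_end) and upright (within 17 deg), with its tip down at the cup's floor (within 18 mm) (z of brush in the frame of cup_in between -0.006 and 0.018 m and horizontal distance between brush and cup_in below 0.034 m and angle between brush's own x axis and vertical below 0.3 rad and contact force between the fingers and brush above 0.5 N and distance between the grasp point and brush_end below 0.06 m), for 0.05 s.
3. first stroke: the brush, held the same way, raised inside the cup, tip 45 mm or more above the floor (z of brush in the frame of cup_in between 0.045 and 0.085 m and horizontal distance between brush and cup_in below 0.034 m and angle between brush's own x axis and vertical below 0.3 rad and contact force between the fingers and brush above 0.5 N and distance between the grasp point and brush_end below 0.06 m), for 0.05 s.
4. second stroke: the brush held by the end of its handle (TCP within 60 mm of brush_end) and upright (within 17 deg), with its tip down at the cup's floor (within 18 mm) (all of step 2), for 0.05 s.
5. second stroke: the brush, held the same way, raised inside the cup, tip 45 mm or more above the floor (all of step 3), for 0.05 s.
6. third stroke: the brush held by the end of its handle (TCP within 60 mm of brush_end) and upright (within 17 deg), with its tip down at the cup's floor (within 18 mm) (all of step 4), for 0.05 s.
7. third stroke: the brush, held the same way, raised inside the cup, tip 45 mm or more above the floor (all of step 5), for 0.05 s.
8. the brush is in its holder, collar on the rim (within 4 mm), and is pressed down with at least 4 N (z of brush_collar in the frame of holder_rim between -0.006 and 0.004 m and horizontal distance between brush_collar and holder_rim below 0.012 m and angle between brush's own x axis and vertical below 0.12 rad and contact force between brush and holder above 4 N), for 0.1 s.
At the end, for the whole second after the job is handed in: The brush hangs head down in the white tube holder, released and still, within 7 deg of upright, its collar on the tube's rim (within 4 mm in height and 12 mm off centre) (z of brush_collar in the frame of holder_rim between -0.006 and 0.004 m and horizontal distance between brush_collar and holder_rim below 0.012 m and angle between brush's own x axis and vertical below 0.12 rad and contact force between the fingers and brush below 0.05 N and linear speed of brush below 0.02 m/s); the robot touches nothing.
It fails at once if a bystander was moved by more than 40 mm (distance of any of beaker, tape, saline, gel, dish, jar from where it was at the start of the episode above 0.04 m).
It also fails if it takes over 62 s, if anything falls off the work surface, if the arm or the gripper's body presses on something with over 40 N, if the wrist force passes 120 N, or if a joint passes its speed limit or range.

### The arm

A 7-joint arm with a two-finger parallel gripper is mounted at the origin on the work surface. World frame = base frame: x ahead of the robot, y to its left, z up, the work surface at z = 0. Lengths are in m, angles in rad, forces in N, time in s.
With the tool pointing down it reaches from about 0.4 to 0.85 m from the base axis. Payload 10.4 kg.
Tool frame: the origin (TCP) lies between the finger pads, 19 mm behind the fingertips; this is the grasp point; z points along the fingers, y is the line along which they close (so a half turn about z gives the same grasp; the last joint's range is limited). The gripper opens to 87 mm and grips with 3 to 60 N. Pads are 19 mm wide; open, the fingers measure 117 mm over their backs; the gripper's body (75 mm by 190 mm) begins 51 mm behind the grasp point.
Start: joints at [-1.3, 0.332, -0.065, 1.46, 0.022, 1.35, -0.088], TCP at [0.181, 0.598, 0.241] pointing down, gripper open.
Joint ranges: [-2.6, 2.6], [-0.5, 2.12], [-1.47, 1.34], [0.16, 2.42], [-1.27, 4.41], [0.06, 2.06], [-2.6, 2.6]. Speed limits (rad/s): [2.22, 2.22, 2.79, 2.79, 3.14, 3.14, 3.14].

### API

Orientations are given as a unit quaternion [x, y, z, w].
In Python, from bench import r gives the robot as it stands.
- The arm moves only by the tool play_rows, never from a script. Its arguments are lists of equal length, an entry for each row: "claw": the closure, from 0 (fully open) to 1 (shut); "delta_pos": the shift along the tool's x, y, z scaled (see below), a list of three; "delta_rot": the turn, a rotation vector about the tool's x, y, z scaled (see below), a list of three. A call has 1 to 8 rows; each row shifts and turns the commanded pose from where the row before left it, along the tool's axes as they then stand; what a row does not reach is not made up. The controller multiplies each number of a shift by 200 mm and each number of a turn by pi rad. A row lasts 1/10 s, in which the tool goes at most 50 mm and 8.59 degrees, less where a joint would pass 70% of its speed; a pose out of reach is approached as far as the arm can. A call with a number of a shift or a turn outside -1 to 1 is refused whole. A call with a gripper value outside its range is refused whole. The fingers move at their own pace and stop on an object; "squeeze" is the grip in N (left out, the last holds). Time passes only in rows, so rows that do not move let the fingers close. It gives the time, the measured TCP pose, the force, the opening and the grip force at its end, in the units of the state.
- r.read_state(): the state, without advancing time (a new reading comes with each control period).
- r.camera(name): name is "scene" or "top"; returns a dict with "pixels" (420x560x3 uint8, red, green, blue), "camera_matrix" (3x3 intrinsics, pixels), "cam_to_world" (4x4, takes a point from camera to world coordinates). Camera axes: x right, y up, looking along -z (the intrinsics and any distortion apply to the point x, -y, -z); pixel columns grow to the right and rows downward; lengths in m; the calibration is good to about 2 mm. A picture is of the moment at which its call begins. There is no depth.
- r.close_job(): hands the job in; it is judged then, once.
The state is a dict: "time": time; "joint_positions": joint angles; "joint_vel": joint speeds; "joint_torque": joint torques, N m; "ee_pos": TCP position; "eef_rot": TCP orientation; "ft_force": force on the tool from outside, world axes, zero at the start; "torque": the same for the moment, N m; "width": finger opening in m; "grip_force": force on a finger pad.
Only numpy, scipy, OpenCV 4.12 (cv2) and the standard library are available. Lean on these libraries where they do the work, as an engineer would, in place of code of your own. Each camera call takes 0.05 s, during which the arm holds its last target. There are 200 camera calls.

## Working session

There is one attempt and no reset: what is moved stays moved. The work goes in short steps, Python scripts to look and compute and a tool call to move; the robot and the scene stay as the last step left them, time stands still between calls to the robot, and variables do not carry over. Pictures are saved under pics/ and viewed, at most 10 in all, crops included, and the job is handed in when it is done.

Besides the shell and the picture viewer there is one more tool, called after ">>>" as name(argument=value, ...) on one line, values as JSON. play_rows: Moves the arm, as the interface text tells. Shifts and turns lie within -1 to 1; 1 stands for 200 mm of shift or pi rad of turn. Its arguments: {"type":"object","properties":{"claw":{"type":"array"},"delta_pos":{"type":"array"},"delta_rot":{"type":"array"},"squeeze":{"type":"number"}},"required":["claw","delta_pos","delta_rot"]}

```bash
mkdir -p pics; ls; python3 - <<'E'
from bench import r
import cv2,numpy as np
s=r.read_state();print(s)
for n in("scene","top"):
    c=r.camera(n);cv2.imwrite(f"pics/{n}0.png",c["pixels"][:,:,::-1]);print(n,c["camera_matrix"],c["cam_to_world"],[k for k in c])
    np.savez(f"{n}0.npz",**{k:c[k] for k in("pixels","camera_matrix","cam_to_world")})
E
```

```text
pics
{'time': 0.0, 'joint_positions': array([-1.29960352,  0.33286763, -0.06471454,  1.46099351,  0.02160287,
        1.34991416, -0.08853541]), 'joint_vel': array([-0.00113542,  0.0007552 ,  0.00217247,  0.00055448, -0.00140031,
        0.00078597,  0.00030521]), 'joint_torque': array([-2.77716108e-04, -6.23253393e+01,  2.45054998e-02, -3.89904892e+01,
       -6.13077474e-02,  3.97579093e-02,  1.52288308e-04]), 'ee_pos': array([0.18087649, 0.59784761, 0.2404317 ]), 'eef_rot': array([ 1.46368103e-01,  9.89229916e-01, -7.39719840e-04, -7.41256999e-05]), 'ft_force': array([0.84108069, 0.1209017 , 0.36772848]), 'torque': array([-0.01686327,  0.06600997,  0.05637898]), 'grip_force': 0.0, 'width': 0.0871507196894866}
scene [[441.87439481   0.         276.41838174]
 [  0.         441.87439481 214.4239851 ]
 [  0.           0.           1.        ]] [[-1.76558316e-01 -7.57588675e-01  6.28400000e-01  1.31543700e+00]
 [ 9.84290070e-01 -1.36196658e-01  1.12354474e-01  9.71338427e-02]
 [ 4.67502769e-04  6.38364997e-01  7.69733663e-01  1.02735423e+00]
 [ 0.00000000e+00  0.00000000e+00  0.00000000e+00  1.00000000e+00]] ['pixels', 'camera_matrix', 'cam_to_world']
top [[542.9714233    0.         279.85960346]
 [  0.         542.9714233  211.65215411]
 [  0.           0.           1.        ]] [[-0.0093871   0.99303048 -0.11748342  0.39633288]
 [-0.99995078 -0.00894458  0.0042933  -0.01411483]
 [ 0.00321254  0.11751793  0.99306556  1.50775963]
 [ 0.          0.          0.          1.        ]] ['pixels', 'camera_matrix', 'cam_to_world']
```

View pics/scene0.png

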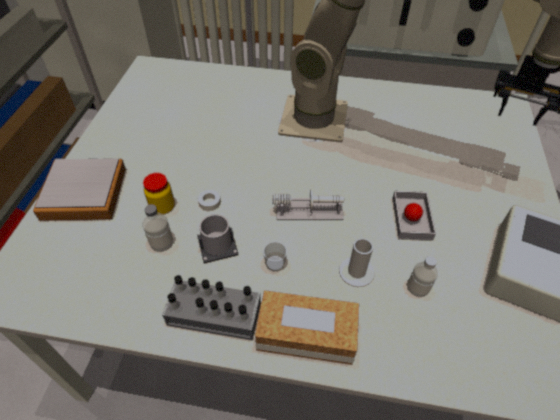

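View pics/top0.png

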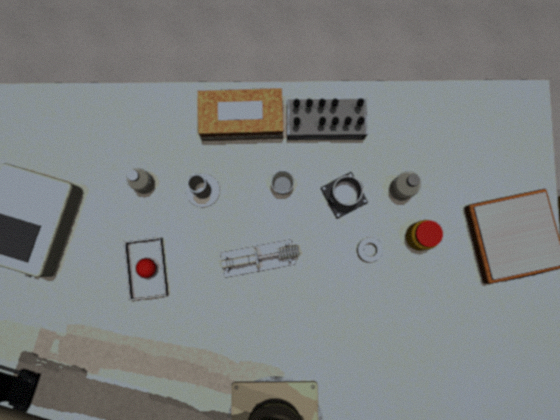

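The scene picture shows the brush on its rest at about (308,205), head to the left; the cup is at (216,237) and the holder at (360,258). In the top picture the brush is at (258,257) with its head to the right, the cup at (347,193) and the holder at (200,187). Next I enlarge both for accurate points.

```bash
python3 - <<'E'
import cv2,numpy as np
t=cv2.imread("pics/top0.png");s=cv2.imread("pics/scene0.png")
def up(im,x,y,w,h,k):
    o=cv2.resize(im[y:y+h,x:x+w],None,fx=k,fy=k,interpolation=cv2.INTER_CUBIC)
    for i in range(0,w,10):
        cv2.line(o,(i*k,0),(i*k,8 if i%50 else 18),(0,0,255),1)
    for j in range(0,h,10): cv2.line(o,(0,j*k),(8 if j%50 else 18,j*k),(0,0,255),1)
    return o
cv2.imwrite("pics/a.png",np.vstack([np.hstack([up(t,180,160,70,60,5),up(t,310,160,70,60,5)]),np.pad(up(t,210,230,100,55,5),((0,0),(0,200),(0,0)))]))
cv2.imwrite("pics/b.png",np.vstack([np.hstack([up(s,330,230,60,60,5),up(s,190,205,60,60,5)]),np.pad(up(s,260,180,100,50,5),((0,0),(0,100),(0,0)))]))
E
```

```text
(no output)
```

View pics/a.png

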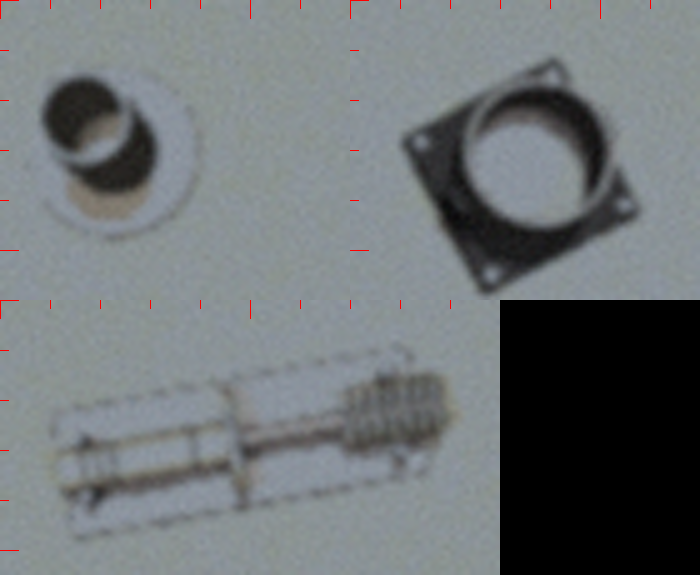

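View pics/b.png

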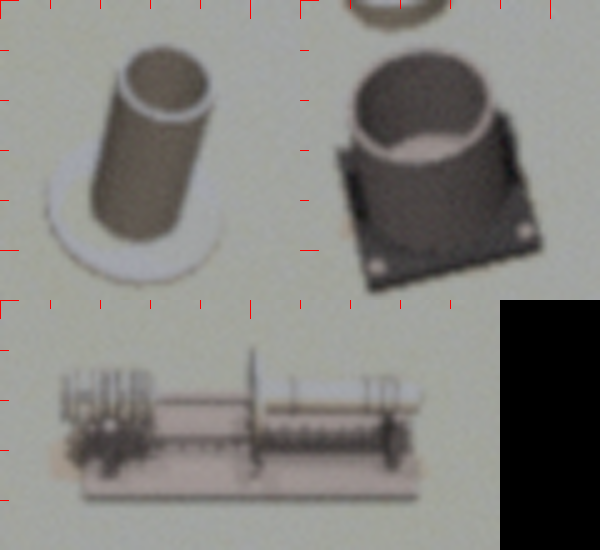

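```bash
cat > h.py <<'E'
import numpy as np
C={n:np.load(f"{n}0.npz") for n in("scene","top")}
def ray(n,p,c=None):
    c=c or C[n];K=c["camera_matrix"];T=c["cam_to_world"]
    d=np.linalg.inv(K)@[p[0],p[1],1];d=T[:3,:3]@[d[0],-d[1],-d[2]]
    return T[:3,3],d/np.linalg.norm(d)
def plane(n,p,z,c=None):
    o,d=ray(n,p,c);return o+d*(z-o[2])/d[2]
def tri(pt,ps,ct=None,cs=None):
    (a,u),(b,v)=ray("top",pt,ct),ray("scene",ps,cs)
    A=sum(np.eye(3)-np.outer(w,w) for w in(u,v));B=sum((np.eye(3)-np.outer(w,w))@o for o,w in((a,u),(b,v)))
    x=np.linalg.solve(A,B);m=np.cross(u,v);m/=np.linalg.norm(m);return x,abs((a-b)@m)
E
python3 - <<'E'
from h import *
np.set_printoptions(precision=4,suppress=True)
P={"holder_rim":((196.9,183.6),(362.8,246.4),.122),"cup_rim":((346.9,190.8),(214.2,225.9),.095),
"tip":((210+446/5-.4,230+108/5-.4),(272,198.8),.055),"end":((210+62/5-.4,230+174/5-.4),(343.6,198.2),.055),"collar":((210+237.5/5-.4,230+144/5-.4),(260+252/5-.4,180+95/5-.4),.055)}
R={}
for k,(t,s,z) in P.items(): R[k]=plane("top",t,z);print(k,*tri(t,s),"top",R[k][:2],"scene",plane("scene",s,z)[:2])
print("len",np.linalg.norm(R["tip"]-R["end"]),R["end"]-R["tip"])
print("foot",plane("top",(180+116/5-.4,160+152/5-.4),.006))
# cup foot corners & rest foot corners
for q in[(205,142),(288,211),(136,292),(55,60+0)]: pass
for q in[(52,412),(405,345),(440,460),(78,538)]: print("rest",plane("top",(210+q[0]/5-.4,230+(q[1]-300)/5-.4),.008)[:2])
for q in[(558,58),(640,212),(487,294),(402,143)]: print("cupfoot",plane("top",(310+(q[0]-350)/5-.4,160+q[1]/5-.4),.012)[:2])
E
```

```text
holder_rim [0.6362 0.1961 0.1158] 0.003039624493724302 top [0.6352 0.1936] scene [0.6406 0.1969]
cup_rim [ 0.6182 -0.1982  0.0883] 0.00017928191103873392 top [ 0.6172 -0.1973] scene [ 0.6232 -0.1962]
tip [ 0.4615 -0.0695  0.0508] 0.0012893146327664952 top [ 0.4614 -0.07  ] scene [ 0.4651 -0.0682]
end [0.428  0.1369 0.0575] 0.004367750589075355 top [0.4282 0.135 ] scene [0.4254 0.1392]
collar [0.4432 0.0417 0.0536] 0.0002882087529152977 top [0.4432 0.0415] scene [0.4445 0.0419]
len 0.20765669677450713 [-0.0332  0.205   0.    ]
foot [0.6369 0.1944 0.006 ]
rest [0.4633 0.1454]
rest [ 0.4985 -0.0496]
rest [ 0.4349 -0.0681]
rest [0.3942 0.1309]
cupfoot [ 0.6855 -0.2214]
cupfoot [ 0.5981 -0.2649]
cupfoot [ 0.553  -0.1787]
cupfoot [ 0.6381 -0.1331]
```

```bash
cat > plan.py <<'E'
import numpy as np
from scipy.spatial.transform import Rotation as R, Slerp
np.set_printoptions(precision=4,suppress=True)
def show():
    from bench import r
    s=r.read_state();M=R.from_quat(s["eef_rot"]).as_matrix()
    print("t",s["time"],"tcp",s["ee_pos"],"x",M[:,0],"y",M[:,1],"z",M[:,2]);print("q",s["joint_positions"],"w",s["width"],"g",s["grip_force"],"F",s["ft_force"]);return s
def frame(y,z):
    z=np.array(z,float);z/=np.linalg.norm(z);y=np.array(y,float);y-=z*(y@z);y/=np.linalg.norm(y)
    return R.from_matrix(np.c_[np.cross(y,z),y,z])
def plan(s,pos,rot,n,pivot=None):
    """n rows from s to pos/rot; pivot: tool-frame point that goes straight (e.g. brush tip)"""
    r0=R.from_quat(s["eef_rot"]);rot=rot or r0;pv=np.zeros(3) if pivot is None else np.array(pivot)
    sl=Slerp([0,1],R.concatenate([r0,rot]));p0=s["ee_pos"]+r0.apply(pv);p1=np.array(pos)+rot.apply(pv)
    P=[p0+(p1-p0)*i/n-sl(i/n).apply(pv) for i in range(n+1)]
    rv=(r0.inv()*rot).as_rotvec()/n/np.pi
    print("rot/row",rv,"deg/row",np.degrees(np.linalg.norm(rv)*np.pi))
    d=[(sl(i/n).inv().apply(P[i+1]-P[i])/.2).round(3).tolist() for i in range(n)]
    print(d if pivot is not None or np.linalg.norm(rv)>1e-3 else d[:1])
E
python3 - <<'E'
from plan import *
s=show();plan(s,(.437,.0825,.2),frame((.987,.16,0),(0,0,-1)),16)
E
```

```text
t 0.1 tcp [0.1809 0.5979 0.2405] x [-0.9571  0.2896 -0.    ] y [ 0.2896  0.9571 -0.0013] z [-0.0003 -0.0012 -1.    ]
q [-1.2996  0.3328 -0.0647  1.4608  0.0216  1.3499 -0.0885] w 0.08694384093842451 g 0.0 F [-0.5439 -0.1723 -0.5845]
rot/row [-0.      0.      0.0222] deg/row 3.997329431616887
[[-0.123, -0.131, 0.013], [-0.132, -0.122, 0.013], [-0.14, -0.113, 0.013], [-0.148, -0.103, 0.013], [-0.155, -0.092, 0.013], [-0.161, -0.081, 0.013], [-0.166, -0.07, 0.013], [-0.17, -0.058, 0.013], [-0.174, -0.046, 0.013], [-0.177, -0.034, 0.013], [-0.179, -0.021, 0.013], [-0.18, -0.009, 0.013], [-0.18, 0.004, 0.013], [-0.179, 0.016, 0.013], [-0.178, 0.029, 0.013], [-0.175, 0.041, 0.013]]
```

>>> play_rows(claw=[0,0,0,0,0,0,0,0], delta_pos=[[-0.123,-0.131,0.013],[-0.132,-0.122,0.013],[-0.14,-0.113,0.013],[-0.148,-0.103,0.013],[-0.155,-0.092,0.013],[-0.161,-0.081,0.013],[-0.166,-0.07,0.013],[-0.17,-0.058,0.013]], delta_rot=[[0,0,0.0222],[0,0,0.0222],[0,0,0.0222],[0,0,0.0222],[0,0,0.0222],[0,0,0.0222],[0,0,0.0222],[0,0,0.0222]], squeeze=50)

```text
time: 0.9
ee_pos: [0.3093, 0.3387, 0.2201]
eef_rot: [0.414, 0.91, -0.0, -0.0]
ft_force: [0.6, -0.3, 0.9]
width: 0.0872
grip_force: 0.0
```

>>> play_rows(claw=[0,0,0,0,0,0,0,0], delta_pos=[[-0.174,-0.046,0.013],[-0.177,-0.034,0.013],[-0.179,-0.021,0.013],[-0.18,-0.009,0.013],[-0.18,0.004,0.013],[-0.179,0.016,0.013],[-0.178,0.029,0.013],[-0.175,0.041,0.013]], delta_rot=[[0,0,0.0222],[0,0,0.0222],[0,0,0.0222],[0,0,0.0222],[0,0,0.0222],[0,0,0.0222],[0,0,0.0222],[0,0,0.0222]])

```text
time: 1.7
ee_pos: [0.4373, 0.0807, 0.1994]
eef_rot: [0.649, 0.761, 0.0, -0.0]
ft_force: [-0.1, -0.3, -0.0]
width: 0.0871
grip_force: 0.0
```

```bash
python3 - <<'E'
from plan import *
s=show();plan(s,(.437,.0825,.055),frame((.987,.16,0),(0,0,-1)),8)
E
```

```text
t 1.7 tcp [0.4373 0.0807 0.1994] x [-0.1576  0.9875  0.0002] y [ 0.9875  0.1576 -0.0001] z [-0.0001  0.0002 -1.    ]
q [-0.7504 -0.0654  0.4532  1.9896  0.0303  1.211  -0.1504] w 0.08709415806904727 g 0.0 F [-0.0688 -0.3363 -0.045 ]
rot/row [-0.     -0.     -0.0001] deg/row 0.01768591734072898
[[0.001, -0.0, 0.09]]
```

>>> play_rows(claw=[0,0,0,0,0,0,0,0], delta_pos=[[0.001,0,0.09],[0.001,0,0.09],[0.001,0,0.09],[0.001,0,0.09],[0.001,0,0.09],[0.001,0,0.09],[0.001,0,0.09],[0.001,0,0.09]], delta_rot=[[0,0,0],[0,0,0],[0,0,0],[0,0,0],[0,0,0],[0,0,0],[0,0,0],[0,0,0]])

```text
time: 2.5
ee_pos: [0.4366, 0.0838, 0.0548]
eef_rot: [0.648, 0.762, -0.0, -0.0]
ft_force: [-0.3, -0.9, 0.6]
width: 0.087
grip_force: 0.0
```

>>> play_rows(claw=[1,1,1,1,1,1,1,1], delta_pos=[[0,0,0],[0,0,0],[0,0,0],[0,0,0],[0,0,0],[0,0,0],[0,0,0],[0,0,0]], delta_rot=[[0,0,0],[0,0,0],[0,0,0],[0,0,0],[0,0,0],[0,0,0],[0,0,0],[0,0,0]])

```text
time: 3.3
ee_pos: [0.4369, 0.0838, 0.0557]
eef_rot: [0.648, 0.762, 0.0, -0.0]
ft_force: [0.8, 0.2, -0.1]
width: 0.0311
grip_force: 0.0
```

>>> play_rows(claw=[1,1,1,1], delta_pos=[[0,0,-0.1],[0,0,-0.25],[0,0,-0.25],[0,0,-0.25]], delta_rot=[[0,0,0],[0,0,0],[0,0,0],[0,0,0]])

```text
time: 3.7
ee_pos: [0.4363, 0.0834, 0.2274]
eef_rot: [0.648, 0.762, -0.0, -0.0]
ft_force: [1.9, 1.4, -1.9]
width: 0.0197
grip_force: 49.7
```

```bash
python3 - <<'E'
from plan import *
from bench import r
import cv2
s=show()
c=r.camera("scene");cv2.imwrite("pics/l.png",cv2.resize(c["pixels"][100:260,180:400,::-1],None,fx=3,fy=3))
# release pose: lean 40deg toward H, tool z = -up cos50 + H sin50
H=np.array([.0,1,0]);u=np.array([0,0,1.])
E
```

```text
t 3.7 tcp [0.4363 0.0834 0.2274] x [-0.16    0.9871 -0.    ] y [ 0.9871  0.16   -0.0004] z [-0.0004 -0.0001 -1.    ]
q [-0.7702 -0.0929  0.457   1.9512  0.0427  1.2745 -0.1667] w 0.01971946862843967 g 49.66409683227539 F [ 1.8835  1.4478 -1.8628]
```

View pics/l.png

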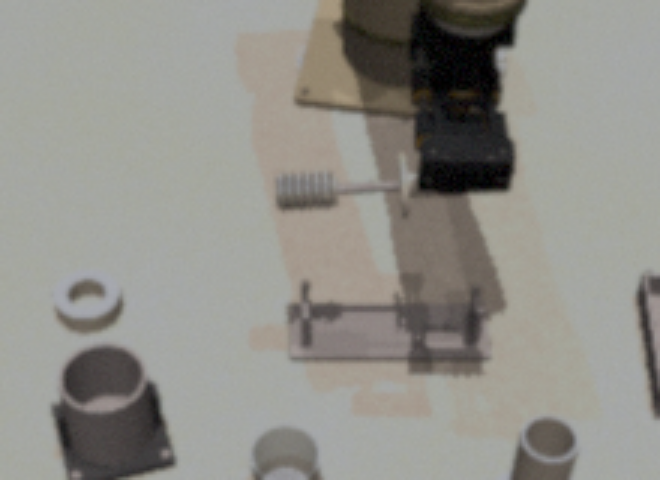

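The picture shows the brush held and nearly level: tip at scene pixel (272,163), collar at (315,162). Since it closed late, during the lift, I check how the brush sits in the fingers.

```bash
python3 - <<'E'
from plan import *
from h import ray
tcp=np.array([.4363,.0834,.2274]);n=np.array([.9871,.16,0]);d=np.array([-.16,.9871,0])
for k,p in dict(tip=(272.1,163),collar=(314.7,161.4),mid=(290,162.8)).items():
    o,v=ray("scene",p);x=o+v*((tcp-o)@n)/(v@n);print(k,x,"along",(x-tcp)@d,"dz",x[2]-tcp[2])
# same check on the original scene calibration: brush on rest
for k,p in dict(tip=(272,198.8),collar=(310,198.6),end=(343.6,198.2)).items():
    o,v=ray("scene",p);q=np.array([.4436,.0415,.055]);x=o+v*((q-o)@n)/(v@n);print("rest",k,x)
E
```

```text
tip [ 0.4608 -0.0676  0.1959] along -0.15301549457806152 dz -0.03151334227660546
collar [0.4424 0.0455 0.2037] along -0.03836472966707716 dz -0.023708882948267063
mid [ 0.453  -0.0199  0.1974] along -0.10462974965683214 dz -0.02997203877307203
rest tip [ 0.4615 -0.0689  0.0509]
rest collar [0.4435 0.0418 0.0539]
rest end [0.4278 0.1391 0.0576]
```

The brush sits only about 22 mm below the TCP, at the very fingertips. It's safer to lower it back into the rest and grasp again with a longer wait.

>>> play_rows(claw=[1,1,1,1,1,1,1,1], delta_pos=[[0,0,0.11],[0,0,0.11],[0,0,0.11],[0,0,0.11],[0,0,0.11],[0,0,0.11],[0,0,0.08],[0,0,0]], delta_rot=[[0,0,0],[0,0,0],[0,0,0],[0,0,0],[0,0,0],[0,0,0],[0,0,0],[0,0,0]])

```text
time: 4.55
ee_pos: [0.4364, 0.0836, 0.0764]
eef_rot: [0.648, 0.762, -0.001, -0.0]
ft_force: [-0.9, -0.7, 0.6]
width: 0.0196
grip_force: 49.8
```

```bash
python3 - <<'E'
from plan import *
from bench import r
import cv2
s=show()
c=r.camera("scene");cv2.imwrite("pics/m.png",cv2.resize(c["pixels"][150:240,240:370,::-1],None,fx=5,fy=5))
E
```

```text
t 4.55 tcp [0.4364 0.0836 0.0764] x [-0.1605  0.987  -0.001 ] y [ 0.987   0.1605 -0.0014] z [-0.0012 -0.0012 -1.    ]
q [-0.7502  0.1081  0.4825  2.1239 -0.0618  0.9243 -0.0716] w 0.019601600867025462 g 49.81531262397766 F [-0.936  -0.7303  0.6173]
```

View pics/m.png

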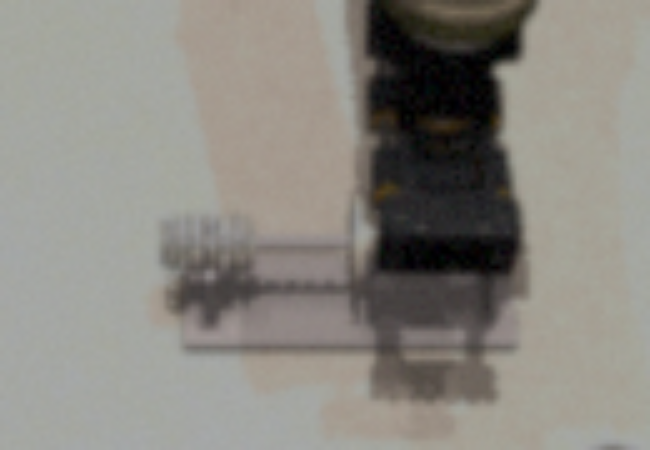

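The brush is back over its slots: tip at pixel (272,198), collar at (310,199), as at the start. I open, go down 21 mm and close again with a longer wait.

>>> play_rows(claw=[0,0,0,0,0,0,0,0], delta_pos=[[0,0,0],[0,0,0],[0,0,0],[0,0,0],[0,0,0.035],[0,0,0.035],[0,0,0.035],[0,0,0.005]], delta_rot=[[0,0,0],[0,0,0],[0,0,0],[0,0,0],[0,0,0],[0,0,0],[0,0,0],[0,0,0]])

```text
time: 5.4
ee_pos: [0.4361, 0.0835, 0.0544]
eef_rot: [0.648, 0.762, -0.001, -0.0]
ft_force: [-0.2, -0.0, 0.1]
width: 0.0755
grip_force: 0.0
```

>>> play_rows(claw=[1,1,1,1,1,1,1,1], delta_pos=[[0,0,0],[0,0,0],[0,0,0],[0,0,0],[0,0,0],[0,0,0],[0,0,0],[0,0,0]], delta_rot=[[0,0,0],[0,0,0],[0,0,0],[0,0,0],[0,0,0],[0,0,0],[0,0,0],[0,0,0]])

```text
time: 6.2
ee_pos: [0.4368, 0.0838, 0.0556]
eef_rot: [0.648, 0.762, 0.0, -0.0]
ft_force: [0.9, 0.4, -0.2]
width: 0.0275
grip_force: 0.0
```

>>> play_rows(claw=[1,1,1,1,1,1], delta_pos=[[0,0,0],[0,0,0],[0,0,0],[0,0,0],[0,0,0],[0,0,0]], delta_rot=[[0,0,0],[0,0,0],[0,0,0],[0,0,0],[0,0,0],[0,0,0]])

```text
time: 6.8
ee_pos: [0.4369, 0.0838, 0.0557]
eef_rot: [0.648, 0.762, 0.0, -0.0]
ft_force: [-0.0, 0.3, -0.5]
width: 0.0207
grip_force: 50.0
```

>>> play_rows(claw=[1,1,1,1,1], delta_pos=[[0,0,-0.1],[0,0,-0.2],[0,0,-0.25],[0,0,-0.25],[0,0,-0.1]], delta_rot=[[0,0,0],[0,0,0],[0,0,0],[0,0,0],[0,0,0]])

```text
time: 7.3
ee_pos: [0.4381, 0.084, 0.2401]
eef_rot: [0.648, 0.762, 0.003, 0.001]
ft_force: [1.7, 0.6, -1.7]
width: 0.0207
grip_force: 50.0
```

```bash
cat >> plan.py <<'E'
C=np.array([.619,-.198,.02]);up=np.array([0,0,1.])
def lean(deg,tip,H=(.1,.995,0),L=.155):
    H=np.array(H);t=np.radians(deg);a=up*np.cos(t)+H*np.sin(t);z=-up*np.sin(t)+H*np.cos(t)
    return tip+L*a,frame(np.cross(z,a),z)
E
python3 - <<'E'
from plan import *
s=show();H=np.array([.1,.995,0])
p,ro=lean(30,C-.012*H+[0,0,.12]);print(p);plan(s,p,ro,14,(-.155,0,0))
E
```

```text
t 7.3 tcp [0.4381 0.084  0.2401] x [-0.1599  0.9871  0.0021] y [0.9871 0.1599 0.0054] z [ 0.005  0.003 -1.   ]
q [-0.784  -0.1042  0.467   1.9327  0.0474  1.2966 -0.1712] w 0.02071230861379711 g 50.01172465737909 F [ 1.7259  0.6042 -1.7211]
[ 0.6256 -0.1328  0.2742]
rot/row [-0.003   0.0236  0.0054] deg/row 4.393293303630611
[[-0.061, 0.059, -0.022], [-0.063, 0.06, -0.026], [-0.064, 0.061, -0.03], [-0.065, 0.062, -0.034], [-0.066, 0.062, -0.038], [-0.066, 0.063, -0.042], [-0.066, 0.064, -0.047], [-0.066, 0.065, -0.051], [-0.065, 0.066, -0.055], [-0.065, 0.067, -0.059], [-0.063, 0.069, -0.063], [-0.062, 0.07, -0.067], [-0.06, 0.071, -0.071], [-0.058, 0.072, -0.075]]
```

>>> play_rows(claw=[1,1,1,1,1,1,1], delta_pos=[[-0.061,0.059,-0.022],[-0.063,0.06,-0.026],[-0.064,0.061,-0.03],[-0.065,0.062,-0.034],[-0.066,0.062,-0.038],[-0.066,0.063,-0.042],[-0.066,0.064,-0.047]], delta_rot=[[-0.003,0.0236,0.0054],[-0.003,0.0236,0.0054],[-0.003,0.0236,0.0054],[-0.003,0.0236,0.0054],[-0.003,0.0236,0.0054],[-0.003,0.0236,0.0054],[-0.003,0.0236,0.0054]])

```text
time: 8.0
ee_pos: [0.5328, -0.006, 0.2633]
eef_rot: [0.669, 0.696, 0.192, -0.175]
ft_force: [0.6, -0.1, -2.0]
width: 0.0208
grip_force: 50.0
```

>>> play_rows(claw=[1,1,1,1,1,1,1], delta_pos=[[-0.066,0.065,-0.051],[-0.065,0.066,-0.055],[-0.065,0.067,-0.059],[-0.063,0.069,-0.063],[-0.062,0.07,-0.067],[-0.06,0.071,-0.071],[-0.058,0.072,-0.075]], delta_rot=[[-0.003,0.0236,0.0054],[-0.003,0.0236,0.0054],[-0.003,0.0236,0.0054],[-0.003,0.0236,0.0054],[-0.003,0.0236,0.0054],[-0.003,0.0236,0.0054],[-0.003,0.0236,0.0054]])

```text
time: 8.7
ee_pos: [0.6249, -0.1334, 0.2688]
eef_rot: [0.643, 0.581, 0.369, -0.337]
ft_force: [0.1, 0.8, -1.4]
width: 0.0209
grip_force: 50.0
```

```bash
python3 - <<'E'
from plan import *
from bench import r
import cv2
s=show();H=np.array([.1,.995,0])
M=R.from_quat(s["eef_rot"]);print("tip",s["ee_pos"]+M.apply([-.155,0,0]),"lean",np.degrees(np.arccos(M.as_matrix()[2,0])))
c=r.camera("scene");t=r.camera("top")
f=lambda im,x,y:cv2.resize(im[y:y+120,x:x+100,::-1],None,fx=4,fy=4)
cv2.imwrite("pics/n.png",np.hstack([f(c["pixels"],180,150),f(t["pixels"],290,140)]))
p,ro=lean(30,C-.012*H+[0,0,.016]);print(p);plan(s,p,ro,6,(-.155,0,0))
E
```

```text
t 8.7 tcp [ 0.6249 -0.1334  0.2688] x [0.0535 0.4975 0.8658] y [ 0.9951 -0.0986 -0.0049] z [ 0.0829  0.8618 -0.5004]
q [ 0.1417  0.7416  0.6615  1.3191 -1.2277  1.9574  0.7021] w 0.020927269604613847 g 50.001291395165026 F [ 0.0953  0.8264 -1.3636]
tip [ 0.6166 -0.2106  0.1346] lean 30.0257712444929
[ 0.6256 -0.1328  0.1702]
rot/row [-0.0002  0.     -0.0002] deg/row 0.04851406571986715
[[-0.071, 0.001, 0.042], [-0.071, 0.001, 0.042], [-0.071, 0.001, 0.042], [-0.071, 0.001, 0.042], [-0.071, 0.001, 0.042], [-0.071, 0.001, 0.042]]
```

View pics/n.png

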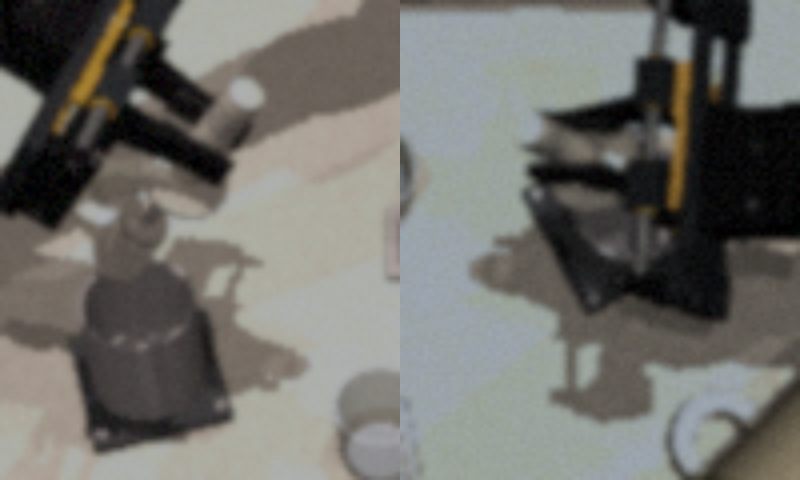

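The picture shows the head just above and left of centre of the cup's mouth, pixel about (209,215) in the scene view, as intended. Joint 5 is near its limit, so I increase the lean (less tool tilt) while going down.

```bash
python3 - <<'E'
from plan import *
s=show();H=np.array([.1,.995,0])
p,ro=lean(37,C-.016*H+[0,0,.016]);print(p);plan(s,p,ro,8,(-.155,0,0))
E
```

```text
t 8.8 tcp [ 0.624  -0.1366  0.2655] x [0.0613 0.4979 0.8651] y [ 0.9945 -0.1045 -0.0103] z [ 0.0853  0.8609 -0.5015]
q [ 0.146   0.7452  0.6617  1.3207 -1.2262  1.9559  0.7017] w 0.02061332830923506 g 49.998784717172384 F [-1.3261 -0.3881 -2.1812]
[ 0.6267 -0.1211  0.1598]
rot/row [-0.0001 -0.0048 -0.0004] deg/row 0.8658507270906639
[[-0.052, 0.001, 0.042], [-0.051, 0.001, 0.042], [-0.051, 0.001, 0.043], [-0.05, 0.001, 0.044], [-0.05, 0.001, 0.045], [-0.049, 0.001, 0.045], [-0.049, 0.001, 0.046], [-0.048, 0.001, 0.047]]
```

>>> play_rows(claw=[1,1,1,1], delta_pos=[[-0.052,0.001,0.042],[-0.051,0.001,0.042],[-0.051,0.001,0.043],[-0.05,0.001,0.044]], delta_rot=[[0,-0.0048,0],[0,-0.0048,0],[0,-0.0048,0],[0,-0.0048,0]])

```text
time: 9.2
ee_pos: [0.6259, -0.1233, 0.2161]
eef_rot: [0.653, 0.592, 0.348, -0.318]
ft_force: [0.4, 0.4, -1.9]
width: 0.0206
grip_force: 50.0
```

```bash
python3 - <<'E'
from plan import *
s=show();H=np.array([.1,.995,0])
M=R.from_quat(s["eef_rot"]);print("tip-C",s["ee_pos"]+M.apply([-.155,0,0])-C)
p,ro=lean(37,C-.016*H+[0,0,.016]);print(p);plan(s,p,ro,5,(-.155,0,0))
E
```

```text
t 9.2 tcp [ 0.6259 -0.1233  0.2161] x [0.0562 0.5525 0.8316] y [ 0.9953 -0.0963 -0.0033] z [ 0.0782  0.828  -0.5553]
q [ 0.0969  0.7599  0.6703  1.3794 -1.1904  1.8661  0.7657] w 0.02058659338540336 g 49.99946849187836 F [ 0.4347  0.4008 -1.9104]
tip-C [-0.0018 -0.0109  0.0672]
[ 0.6267 -0.1211  0.1598]
rot/row [-0.0003 -0.0036 -0.    ] deg/row 0.6558093665235208
[[-0.045, 0.001, 0.033], [-0.045, 0.001, 0.034], [-0.045, 0.001, 0.034], [-0.045, 0.001, 0.035], [-0.044, 0.001, 0.035]]
```

>>> play_rows(claw=[1,1,1,1,1,1], delta_pos=[[-0.045,0.001,0.033],[-0.045,0.001,0.034],[-0.045,0.001,0.034],[-0.045,0.001,0.035],[-0.044,0.001,0.035],[0,0,0]], delta_rot=[[0,-0.0036,0],[0,-0.0036,0],[0,-0.0036,0],[0,-0.0036,0],[0,-0.0036,0],[0,0,0]])

```text
time: 9.8
ee_pos: [0.6265, -0.1222, 0.1589]
eef_rot: [0.664, 0.6, 0.329, -0.302]
ft_force: [-0.2, 1.1, -1.0]
width: 0.0209
grip_force: 50.0
```

```bash
python3 - <<'E'
from plan import *
s=show();H=np.array([.1,.995,0])
M=R.from_quat(s["eef_rot"]);print("tip-C",s["ee_pos"]+M.apply([-.155,0,0])-C)
p,ro=lean(39,C-.022*H+[0,0,.013]);print(p);plan(s,p,ro,3,(-.155,0,0))
E
```

```text
t 9.8 tcp [ 0.6265 -0.1222  0.1589] x [0.0634 0.5972 0.7996] y [ 0.9952 -0.098  -0.0057] z [ 0.075   0.7961 -0.6005]
q [ 0.074   0.8022  0.6719  1.42   -1.1731  1.7828  0.8253] w 0.02092633567646535 g 49.99965091701597 F [-0.2333  1.0943 -0.9897]
tip-C [-0.0023 -0.0167  0.0149]
[ 0.6266 -0.1228  0.1535]
rot/row [-0.0005 -0.0039 -0.0003] deg/row 0.7070422689246931
[[-0.008, 0.0, 0.005], [-0.008, 0.0, 0.005], [-0.008, 0.0, 0.005]]
```

Force is still low, so there's no jam. I do the last small lean, then open. While opening I wait so the brush settles.

>>> play_rows(claw=[1,1,1,1,0,0,0,0], delta_pos=[[-0.008,0,0.005],[-0.008,0,0.005],[-0.008,0,0.005],[0,0,0],[0,0,0],[0,0,0],[0,0,0],[0,0,0]], delta_rot=[[0,-0.004,0],[0,-0.004,0],[0,-0.004,0],[0,0,0],[0,0,0],[0,0,0],[0,0,0],[0,0,0]])

```text
time: 10.6
ee_pos: [0.6268, -0.1233, 0.155]
eef_rot: [0.67, 0.606, 0.318, -0.29]
ft_force: [-0.6, 0.8, -0.1]
width: 0.0454
grip_force: 0.0
```

>>> play_rows(claw=[0,0,0,0,0,0], delta_pos=[[0,0,0],[0,0,0],[0,0,-0.1],[0,0,-0.2],[0,0,-0.25],[0,0,-0.25]], delta_rot=[[0,0,0],[0,0,0],[0,0,0],[0,0,0],[0,0,0],[0,0,0]])

```text
time: 11.2
ee_pos: [0.6147, -0.2475, 0.2568]
eef_rot: [0.669, 0.606, 0.317, -0.29]
ft_force: [1.4, 0.2, -0.5]
width: 0.086
grip_force: 0.0
```

```bash
python3 - <<'E'
from plan import *
from bench import r
import cv2
s=show()
f=lambda im,x,y:cv2.resize(im[y:y+120,x:x+100,::-1],None,fx=4,fy=4)
D={n:r.camera(n) for n in("scene","top")}
for n in D: np.savez(f"{n}1.npz",**D[n])
cv2.imwrite("pics/o.png",np.hstack([f(D["scene"]["pixels"],180,150),f(D["top"]["pixels"],290,130)]))
E
```

```text
t 11.2 tcp [ 0.6147 -0.2475  0.2568] x [0.0647 0.6267 0.7766] y [ 0.9953 -0.0972 -0.0045] z [ 0.0727  0.7732 -0.63  ]
q [ 0.2721  0.8346  0.7118  1.1195 -1.1399  2.0078  0.7424] w 0.08597881528446784 g 0.0 F [ 1.4254  0.1664 -0.5205]
```

View pics/o.png

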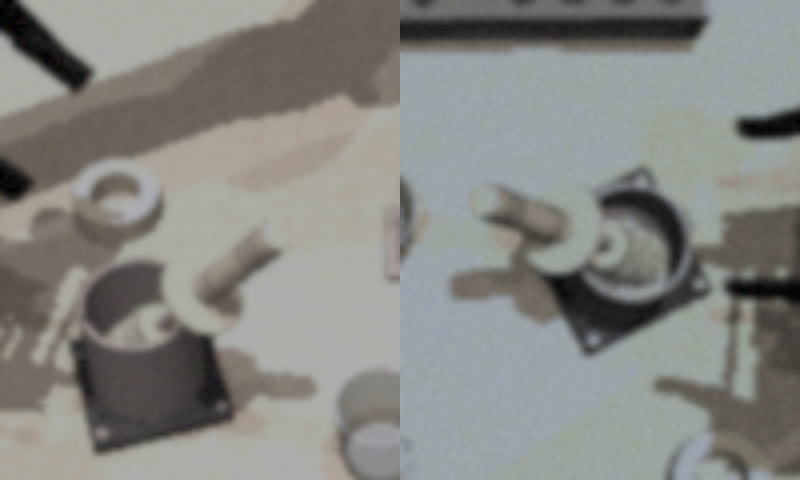

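The brush leans in the cup: handle end at scene pixel (248,209) / top (311,179), collar at (230,224) / (331,188). The handle points toward +y and slightly +x.

```bash
python3 - <<'E'
from plan import *
from h import tri
e,de=tri((311.4,179.1),(247.9,208.9));c,dc=tri((331.1,187.6),(229.6,223.9))
print("end",e,de,"collar",c,dc,"len",np.linalg.norm(e-c),"dir",(e-c)/np.linalg.norm(e-c),"lean",np.degrees(np.arccos((e-c)[2]/np.linalg.norm(e-c))))
# model: tip in corner, lean 40, heading as measured
h=(e-c)*[1,1,0];h/=np.linalg.norm(h);t=np.radians(40);a=up*np.cos(t)+h*np.sin(t);tip=C-.0245*h+[0,0,.011]
print("h",h,"model end",tip+.21*a,"collar",tip+.1145*a)
E
```

```text
end [ 0.6312 -0.0974  0.1953] 0.0010429063916954293 collar [ 0.623  -0.1532  0.113 ] 0.0017293493649536557 len 0.09971009359387265 dir [0.0826 0.5596 0.8247] lean 34.44546327351045
h [0.146  0.9893 0.    ] model end [ 0.6351 -0.0887  0.1919] collar [ 0.6262 -0.1494  0.1187]
```

```bash
python3 - <<'E'
from plan import *
s=show()
plan(s,(.63,-.15,.36),frame((.99,-.14,0),(0,0,-1)),9)
E
```

```text
t 11.3 tcp [ 0.6134 -0.2534  0.2593] x [0.0669 0.631  0.7729] y [ 0.9945 -0.1047 -0.0006] z [ 0.0805  0.7687 -0.6346]
q [ 0.2784  0.8327  0.7164  1.1155 -1.14    2.0078  0.7424] w 0.08602808047428641 g 0.0 F [-0.462  -0.436  -0.0619]
rot/row [-0.0006 -0.0312  0.0012] deg/row 5.627782498491109
[[0.08, 0.003, 0.009], [0.081, 0.003, 0.002], [0.08, 0.003, -0.006], [0.079, 0.002, -0.014], [0.078, 0.002, -0.022], [0.075, 0.002, -0.029], [0.072, 0.002, -0.037], [0.068, 0.001, -0.044], [0.063, 0.001, -0.05]]
```

>>> play_rows(claw=[0,0,0,0,0,0,0,0], delta_pos=[[0.08,0.003,0.009],[0.081,0.003,0.002],[0.08,0.003,-0.006],[0.079,0.002,-0.014],[0.078,0.002,-0.022],[0.075,0.002,-0.029],[0.072,0.002,-0.037],[0.068,0.001,-0.044]], delta_rot=[[0,-0.0312,0.0012],[0,-0.0312,0.0012],[0,-0.0312,0.0012],[0,-0.0312,0.0012],[0,-0.0312,0.0012],[0,-0.0312,0.0012],[0,-0.0312,0.0012],[0,-0.0312,0.0012]])

```text
time: 12.1
ee_pos: [0.6297, -0.1546, 0.3464]
eef_rot: [0.749, 0.661, 0.032, -0.04]
ft_force: [0.6, -0.1, 0.1]
width: 0.0868
grip_force: 0.0
```

```bash
cat >> plan.py <<'E'
A=np.array([.088,.614,.784]);A/=np.linalg.norm(A);END=np.array([.633,-.092,.193])
E
python3 - <<'E'
from plan import *
s=show()
plan(s,END+.06*A,frame((.99,-.14,0),-A),8)
E
```

```text
t 12.1 tcp [ 0.6297 -0.1546  0.3464] x [0.1246 0.987  0.1013] y [ 0.9922 -0.1236 -0.0167] z [-0.004   0.1026 -0.9947]
q [-0.4244  0.5389  1.043   1.2232 -0.5473  1.675   0.3939] w 0.08684741503527105 g 0.0 F [ 0.6431 -0.1112  0.1102]
rot/row [-0.0004 -0.0307  0.0009] deg/row 5.521924071433028
[[0.055, -0.001, 0.072], [0.062, -0.001, 0.067], [0.068, -0.002, 0.061], [0.074, -0.002, 0.054], [0.078, -0.002, 0.046], [0.083, -0.003, 0.039], [0.086, -0.003, 0.03], [0.088, -0.003, 0.022]]
```

>>> play_rows(claw=[0,0,0,0,0,0,0,0], delta_pos=[[0.055,-0.001,0.072],[0.062,-0.001,0.067],[0.068,-0.002,0.061],[0.074,-0.002,0.054],[0.078,-0.002,0.046],[0.083,-0.003,0.039],[0.086,-0.003,0.03],[0.088,-0.003,0.022]], delta_rot=[[0,-0.0307,0.0009],[0,-0.0307,0.0009],[0,-0.0307,0.0009],[0,-0.0307,0.0009],[0,-0.0307,0.0009],[0,-0.0307,0.0009],[0,-0.0307,0.0009],[0,-0.0307,0.0009]])

```text
time: 12.9
ee_pos: [0.6379, -0.0541, 0.239]
eef_rot: [0.713, 0.62, -0.252, 0.211]
ft_force: [0.3, 0.1, -0.4]
width: 0.0869
grip_force: 0.0
```

```bash
python3 - <<'E'
from plan import *
s=show();M=R.from_quat(s["eef_rot"]).as_matrix();print("end in tool frame",M.T@(END-s["ee_pos"]))
plan(s,END-.035*A,frame((.99,-.14,0),-A),6)
E
```

```text
t 12.9 tcp [ 0.6379 -0.0541  0.239 ] x [ 0.1052  0.7766 -0.6211] y [ 0.9896 -0.1432 -0.0113] z [-0.0977 -0.6135 -0.7836]
q [-1.0019  0.8386  1.2153  1.4152 -0.1045  1.4177 -0.035 ] w 0.08690965235785947 g 0.0 F [ 0.3351  0.1222 -0.4448]
end in tool frame [-0.0013  0.0011  0.0598]
rot/row [-0.0005  0.      0.0002] deg/row 0.1024594392473753
[[-0.001, 0.001, 0.079]]
```

>>> play_rows(claw=[0,0,0,0,0,0], delta_pos=[[0,0,0.079],[0,0,0.079],[0,0,0.079],[0,0,0.079],[0,0,0.079],[0,0,0.079]], delta_rot=[[0,0,0],[0,0,0],[0,0,0],[0,0,0],[0,0,0],[0,0,0]])

```text
time: 13.5
ee_pos: [0.6283, -0.1137, 0.1641]
eef_rot: [0.713, 0.62, -0.251, 0.21]
ft_force: [0.2, 0.6, -0.6]
width: 0.0874
grip_force: 0.0
```

```bash
python3 - <<'E'
from plan import *
from bench import r
import cv2
s=show();M=R.from_quat(s["eef_rot"]).as_matrix();print("end in tool frame",M.T@(END-s["ee_pos"]))
f=lambda im,x,y:cv2.resize(im[y:y+120,x:x+100,::-1],None,fx=4,fy=4)
cv2.imwrite("pics/p.png",np.hstack([f(r.camera("scene")["pixels"],190,140),f(r.camera("top")["pixels"],270,130)]))
E
```

```text
t 13.5 tcp [ 0.6283 -0.1137  0.1641] x [ 0.1061  0.7786 -0.6185] y [ 0.9895 -0.1444 -0.012 ] z [-0.0987 -0.6107 -0.7857]
q [-0.9442  0.874   1.175   1.546  -0.129   1.2354 -0.0166] w 0.08742244040225935 g 0.0 F [ 0.248   0.6323 -0.622 ]
end in tool frame [-0.0004  0.0011 -0.0364]
```

View pics/p.png

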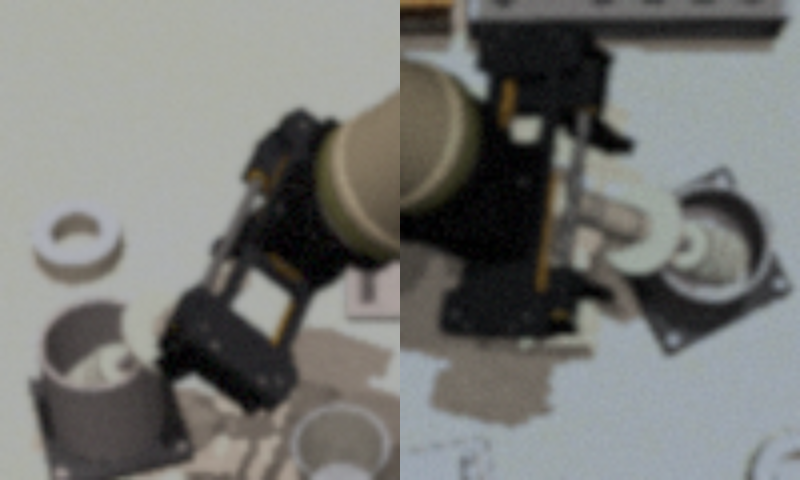

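The fingers straddle the handle: in the top view it lies mid-gap, at about pixel (321,183). I close on it.

>>> play_rows(claw=[1,1,1,1,1,1,1,1], delta_pos=[[0,0,0],[0,0,0],[0,0,0],[0,0,0],[0,0,0],[0,0,0],[0,0,0],[0,0,0]], delta_rot=[[0,0,0],[0,0,0],[0,0,0],[0,0,0],[0,0,0],[0,0,0],[0,0,0],[0,0,0]])

```text
time: 14.4
ee_pos: [0.6285, -0.1136, 0.1652]
eef_rot: [0.714, 0.619, -0.251, 0.21]
ft_force: [-0.0, 0.4, 0.0]
width: 0.0311
grip_force: 0.0
```

>>> play_rows(claw=[1,1,1,1,1,1,1,1], delta_pos=[[0,0,0],[0,0,0],[0,0,0],[0,0,0],[0,0,0],[0,0,0],[0,0,0],[0,0,0]], delta_rot=[[0,0,0],[0,0,0],[0,0,0],[0,0,0],[0,0,0],[0,0,0],[0,0,0],[0,0,0]])

```text
time: 15.2
ee_pos: [0.6285, -0.1136, 0.1652]
eef_rot: [0.714, 0.619, -0.251, 0.21]
ft_force: [-0.2, -1.2, -0.3]
width: 0.0217
grip_force: 50.0
```

```bash
python3 - <<'E'
from plan import *
s=show();H=np.array([.135,.99,0]);L=.175
M=R.from_quat(s["eef_rot"]);tip=s["ee_pos"]+M.apply([0,0,L]);print("tip-C",tip-C)
# rotate about tip to upright while the tip goes to cup centre and up to 30 mm
for z in(.035,):
    plan(s,C+[0,0,z+L],frame((.99,-.14,0),(0,0,-1)),12,(0,0,L))
E
```

```text
t 15.2 tcp [ 0.6285 -0.1136  0.1652] x [ 0.1067  0.7782 -0.6188] y [ 0.9894 -0.1449 -0.0117] z [-0.0988 -0.611  -0.7854]
q [-0.9444  0.8736  1.1759  1.5445 -0.1285  1.2373 -0.0168] w 0.021704736686542863 g 49.986429596319795 F [-0.1546 -1.2034 -0.313 ]
tip-C [-0.0078 -0.0225  0.0077]
rot/row [-0.0003  0.0177 -0.    ] deg/row 3.186678728944676
[[-0.048, 0.001, -0.014], [-0.047, 0.001, -0.014], [-0.046, 0.001, -0.013], [-0.046, 0.001, -0.013], [-0.045, 0.001, -0.013], [-0.044, 0.001, -0.013], [-0.043, 0.001, -0.013], [-0.042, 0.001, -0.012], [-0.042, 0.001, -0.012], [-0.041, 0.001, -0.011], [-0.04, 0.001, -0.011], [-0.04, 0.001, -0.011]]
```

>>> play_rows(claw=[1,1,1,1,1,1,1,1], delta_pos=[[0,0,-0.04],[-0.048,0.001,-0.014],[-0.047,0.001,-0.014],[-0.046,0.001,-0.013],[-0.046,0.001,-0.013],[-0.045,0.001,-0.013],[-0.044,0.001,-0.013],[-0.043,0.001,-0.013]], delta_rot=[[0,0,0],[0,0.0177,0],[0,0.0177,0],[0,0.0177,0],[0,0.0177,0],[0,0.0177,0],[0,0.0177,0],[0,0.0177,0]])

```text
time: 16.0
ee_pos: [0.6245, -0.1548, 0.2191]
eef_rot: [0.749, 0.648, -0.107, 0.085]
ft_force: [-0.0, 0.0, -2.2]
width: 0.0211
grip_force: 50.0
```

>>> play_rows(claw=[1,1,1,1,1,1], delta_pos=[[-0.042,0.001,-0.012],[-0.042,0.001,-0.012],[-0.041,0.001,-0.011],[-0.04,0.001,-0.011],[-0.04,0.001,-0.011],[0,0,0]], delta_rot=[[0,0.0177,0],[0,0.0177,0],[0,0.0177,0],[0,0.0177,0],[0,0.0177,0],[0,0,0]])

```text
time: 16.6
ee_pos: [0.6189, -0.1966, 0.2375]
eef_rot: [0.758, 0.652, -0.003, -0.004]
ft_force: [-0.6, -0.7, -1.5]
width: 0.0213
grip_force: 50.0
```

```bash
python3 - <<'E'
from plan import *
from bench import r
import cv2
s=show();L=.173
M=R.from_quat(s["eef_rot"]);tip=s["ee_pos"]+M.apply([0,0,L]);print("tip-C",tip-C)
D={n:r.camera(n) for n in("scene","top")}
for n in D: np.savez(f"{n}2.npz",**D[n])
f=lambda im,x,y:cv2.resize(im[y:y+120,x:x+100,::-1],None,fx=4,fy=4)
cv2.imwrite("pics/q.png",np.hstack([f(D["scene"]["pixels"],170,150),f(D["top"]["pixels"],290,130)]))
plan(s,C+[0,0,.006+L],frame((.99,-.14,0),(0,0,-1)),3)
E
```

```text
t 16.6 tcp [ 0.6189 -0.1966  0.2375] x [0.1499 0.9887 0.    ] y [ 0.9886 -0.1499 -0.0108] z [-0.0106  0.0016 -0.9999]
q [-0.4444  0.5628  1.0121  1.4265 -0.4715  1.4217  0.4201] w 0.0213215441858082 g 49.98988472856581 F [-0.6398 -0.689  -1.4701]
tip-C [-0.002   0.0016  0.0445]
rot/row [-0.0011 -0.     -0.0011] deg/row 0.28092520750943173
[[-0.002, 0.001, 0.064], [-0.002, 0.001, 0.064], [-0.002, 0.001, 0.064]]
```

>>> play_rows(claw=[1,1,1,1,1], delta_pos=[[0,0,0.064],[0,0,0.064],[0,0,0.064],[0,0,0],[0,0,0]], delta_rot=[[0,0,0],[0,0,0],[0,0,0],[0,0,0],[0,0,0]])

```text
time: 17.2
ee_pos: [0.6195, -0.1928, 0.1974]
eef_rot: [0.756, 0.654, -0.004, -0.005]
ft_force: [0.9, 0.3, -0.7]
width: 0.0212
grip_force: 50.0
```

View pics/q.png

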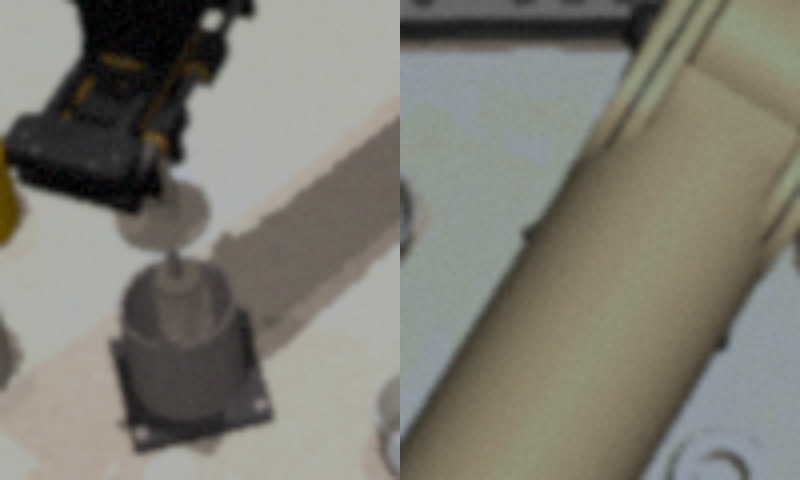

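The last picture shows the brush upright inside the cup, with the collar centred at scene pixel (210,203) and the head just off the wall. I use the collar pixel, relative to the cup rim seen by the same camera, to check how high the tip is.

```bash
python3 - <<'E'
from plan import *
from h import ray,plane
def zat(p,x):
    o,v=ray("scene",p);return o+v*((x-o[0])/v[0])
print("rim",zat((214.2,225.9),.619),"collar mid",zat((210.4,203.1),.6185))
s=show();plan(s,C+[0,0,.006+.173],frame((.99,-.14,0),(0,0,-1)),3)
E
```

```text
rim [ 0.619  -0.198   0.0894] collar mid [ 0.6185 -0.1977  0.1824]
t 17.2 tcp [ 0.6195 -0.1928  0.1974] x [ 0.1446  0.9895 -0.0003] y [ 0.9894 -0.1446 -0.0127] z [-0.0126  0.0015 -0.9999]
q [-0.4454  0.5893  0.9913  1.4798 -0.4921  1.3526  0.4351] w 0.021199142244905995 g 49.989882577210665 F [ 0.9001  0.2544 -0.6661]
rot/row [-0.0013  0.     -0.0005] deg/row 0.2580704872947453
[[-0.009, 0.0, -0.003], [-0.009, 0.0, -0.003], [-0.009, 0.0, -0.003]]
```

>>> play_rows(claw=[1,1,1,1], delta_pos=[[-0.012,0,0.013],[-0.012,0,0.013],[0,0,0],[0,0,0]], delta_rot=[[-0.002,0,0],[-0.002,0,0],[0,0,0],[0,0,0]])

```text
time: 17.6
ee_pos: [0.6188, -0.1981, 0.1929]
eef_rot: [0.757, 0.654, 0.0, 0.0]
ft_force: [-1.1, -0.7, -1.6]
width: 0.0211
grip_force: 50.0
```

>>> play_rows(claw=[1,1,1,1], delta_pos=[[0,0,0.013],[0,0,0.013],[0,0,0],[0,0,0]], delta_rot=[[0,0,0],[0,0,0],[0,0,0],[0,0,0]])

```text
time: 18.0
ee_pos: [0.6199, -0.1986, 0.1913]
eef_rot: [0.757, 0.654, 0.002, 0.002]
ft_force: [-5.9, 3.0, 25.4]
width: 0.021
grip_force: 50.1
```

The floor is felt at TCP z ≈ 0.192, so the tip is 172 mm beyond the TCP. Now the strokes: up, down, up, down, up.

>>> play_rows(claw=[1,1,1,1,1], delta_pos=[[0,0,-0.105],[0,0,-0.105],[0,0,-0.105],[0,0,0],[0,0,0]], delta_rot=[[0,0,0],[0,0,0],[0,0,0],[0,0,0],[0,0,0]])

```text
time: 18.5
ee_pos: [0.6189, -0.1978, 0.2501]
eef_rot: [0.757, 0.654, 0.0, 0.0]
ft_force: [-0.2, 0.2, -2.3]
width: 0.0213
grip_force: 50.0
```

>>> play_rows(claw=[1,1,1,1,1], delta_pos=[[0,0,0.088],[0,0,0.088],[0,0,0.088],[0,0,0],[0,0,0]], delta_rot=[[0,0,0],[0,0,0],[0,0,0],[0,0,0],[0,0,0]])

```text
time: 19.0
ee_pos: [0.6186, -0.1977, 0.1972]
eef_rot: [0.757, 0.654, -0.0, -0.0]
ft_force: [-0.9, -0.5, -1.5]
width: 0.0214
grip_force: 50.0
```

>>> play_rows(claw=[1,1,1,1,1], delta_pos=[[0,0,-0.09],[0,0,-0.09],[0,0,-0.09],[0,0,0],[0,0,0]], delta_rot=[[0,0,0],[0,0,0],[0,0,0],[0,0,0],[0,0,0]])

```text
time: 19.5
ee_pos: [0.619, -0.198, 0.2518]
eef_rot: [0.757, 0.654, 0.001, 0.001]
ft_force: [0.1, 1.0, -2.0]
width: 0.0212
grip_force: 50.0
```

>>> play_rows(claw=[1,1,1,1,1], delta_pos=[[0,0,0.09],[0,0,0.09],[0,0,0.09],[0,0,0],[0,0,0]], delta_rot=[[0,0,0],[0,0,0],[0,0,0],[0,0,0],[0,0,0]])

```text
time: 20.0
ee_pos: [0.6186, -0.1978, 0.1974]
eef_rot: [0.757, 0.654, -0.0, -0.0]
ft_force: [0.6, 0.2, -0.7]
width: 0.0211
grip_force: 50.0
```

>>> play_rows(claw=[1,1,1,1,1], delta_pos=[[0,0,-0.09],[0,0,-0.09],[0,0,-0.09],[0,0,0],[0,0,0]], delta_rot=[[0,0,0],[0,0,0],[0,0,0],[0,0,0],[0,0,0]])

```text
time: 20.5
ee_pos: [0.619, -0.198, 0.2519]
eef_rot: [0.757, 0.654, 0.001, 0.001]
ft_force: [-0.2, -0.0, -1.5]
width: 0.021
grip_force: 50.0
```

>>> play_rows(claw=[1,1,1,1], delta_pos=[[0,0,-0.2],[0,0,-0.2],[0,0,-0.2],[0,0,0]], delta_rot=[[0,0,0],[0,0,0],[0,0,0],[0,0,0]])

```text
time: 20.9
ee_pos: [0.6195, -0.199, 0.3761]
eef_rot: [0.757, 0.654, 0.002, 0.003]
ft_force: [0.1, 0.3, -1.5]
width: 0.0215
grip_force: 50.0
```

```bash
python3 - <<'E'
from plan import *
s=show()
plan(s,(.637,.195,.375),frame((.99,.14,0),(0,0,-1)),14)
E
```

```text
t 20.9 tcp [ 0.6195 -0.199   0.3761] x [ 0.1451  0.9894 -0.0013] y [ 0.9894 -0.1451  0.0068] z [ 0.0066 -0.0023 -1.    ]
q [-0.4111  0.5092  1.0513  1.1889 -0.4406  1.665   0.3867] w 0.021468562869266593 g 49.99098939355463 F [ 0.0586  0.348  -1.4898]
rot/row [ 0.0001  0.0001 -0.0065] deg/row 1.1710899836912425
[[0.14, -0.014, 0.0], [0.14, -0.011, 0.0], [0.141, -0.009, 0.0], [0.141, -0.006, 0.0], [0.141, -0.003, 0.0], [0.141, 0.0, 0.0], [0.141, 0.003, 0.0], [0.141, 0.006, 0.0], [0.141, 0.009, 0.0], [0.14, 0.012, 0.0], [0.14, 0.014, 0.0], [0.14, 0.017, 0.0], [0.139, 0.02, 0.0], [0.139, 0.023, 0.0]]
```

>>> play_rows(claw=[1,1,1,1,1,1,1], delta_pos=[[0.14,-0.014,0.0],[0.14,-0.011,0.0],[0.141,-0.009,0.0],[0.141,-0.006,0.0],[0.141,-0.003,0.0],[0.141,0.0,0.0],[0.141,0.003,0.0]], delta_rot=[[0,0,-0.0065],[0,0,-0.0065],[0,0,-0.0065],[0,0,-0.0065],[0,0,-0.0065],[0,0,-0.0065],[0,0,-0.0065]])

```text
time: 21.6
ee_pos: [0.6271, 0.0007, 0.3702]
eef_rot: [0.708, 0.707, -0.0, -0.0]
ft_force: [0.2, -0.6, -1.3]
width: 0.0209
grip_force: 50.0
```

>>> play_rows(claw=[1,1,1,1,1,1,1,1], delta_pos=[[0.141,0.006,0.0],[0.141,0.009,0.0],[0.14,0.012,0.0],[0.14,0.014,0.0],[0.14,0.017,0.0],[0.139,0.02,0.0],[0.139,0.023,0.0],[0,0,0]], delta_rot=[[0,0,-0.0065],[0,0,-0.0065],[0,0,-0.0065],[0,0,-0.0065],[0,0,-0.0065],[0,0,-0.0065],[0,0,-0.0065],[0,0,0]])

```text
time: 22.4
ee_pos: [0.6356, 0.2028, 0.3705]
eef_rot: [0.653, 0.758, 0.0, -0.0]
ft_force: [-0.3, 0.4, -1.8]
width: 0.0209
grip_force: 50.0
```

```bash
python3 - <<'E'
from plan import *
from bench import r
import cv2
s=show()
for n in("scene","top"): c=r.camera(n);np.savez(f"{n}3.npz",**c);cv2.imwrite(f"pics/{n}3.png",c["pixels"][:,:,::-1])
from h import *
def proj(n,p):
    c=C_[n];T=np.linalg.inv(c["cam_to_world"])@np.r_[p,1];v=c["camera_matrix"]@[T[0],-T[1],-T[2]];return v[:2]/v[2]
import h;C_=h.C
M=R.from_quat(s["eef_rot"])
for k,l in dict(tip=.172,headtop=.117,collar=.06,collartop=.055).items(): print(k,[proj(n,s["ee_pos"]+M.apply([0,0,l])) for n in("scene","top")])
# print gray patch of scene around the brush for edge finding vs background image
a=np.load("scene3.npz")["pixels"].astype(int);b=np.load("scene0.npz")["pixels"].astype(int)
d=np.abs(a-b).sum(2);d=cv2.GaussianBlur(d.astype(np.float32),(3,3),0)
for y in range(175,250,3): 
    x=np.where(d[y,335:400]>60)[0]+335;print(y,x.min() if len(x) else None,x.max() if len(x) else None,len(x))
E
```

```text
t 22.4 tcp [0.6356 0.2028 0.3705] x [-0.148   0.989   0.0007] y [ 0.989   0.148  -0.0003] z [-0.0004  0.0007 -1.    ]
q [-0.9443  0.5258  0.9458  1.1363 -0.4221  1.669   0.036 ] w 0.02090038509686876 g 49.99155855271965 F [-0.2859  0.4256 -1.8301]
tip [array([370.2973, 226.3711]), array([188.4378, 178.2112])]
headtop [array([374.2233, 211.532 ]), array([184.6055, 174.0089])]
collar [array([378.6548, 194.7821]), array([180.2706, 169.2556])]
collartop [array([379.0628, 193.24  ]), array([179.871 , 168.8174])]
175 346 399 54
178 347 399 53
181 347 399 53
184 347 399 53
187 347 399 53
190 347 398 50
193 347 392 46
196 337 392 49
199 337 391 46
202 335 389 51
205 335 379 34
208 335 379 38
211 335 381 37
214 349 382 34
217 348 381 34
220 349 381 33
223 349 380 32
226 349 380 32
229 348 380 33
232 349 381 33
235 349 381 33
238 348 382 35
241 349 383 22
244 349 383 17
247 349 383 15
```

```bash
python3 - <<'E'
from plan import *
from h import *
import h,cv2
def proj(n,p):
    c=h.C[n];T=np.linalg.inv(c["cam_to_world"])@np.r_[p,1];v=c["camera_matrix"]@[T[0],-T[1],-T[2]];return v[:2]/v[2]
def rim(n,c0,z,ro,f0):
    im=cv2.GaussianBlur(np.load(f"{n}0.npz")["pixels"].astype(np.float32).mean(2),(0,0),.8)
    P=[]
    for t in np.linspace(0,2*np.pi,72,endpoint=False):
        ks=np.linspace(*f0,60)
        q=np.array([proj(n,np.r_[c0[0]+ro*k*np.cos(t),c0[1]+ro*k*np.sin(t),z]) for k in ks]).astype(np.float32)
        v=cv2.remap(im,q[None,:,0],q[None,:,1],cv2.INTER_LINEAR)[0]
        i=v.argmax() if abs(ro-.0)>0 else 0
        if 5<i<54: P.append(plane(n,q[i],z)[:2])
    P=np.array(P);w=np.ones(len(P),bool)
    for _ in range(6):
        A=np.c_[2*P[w],np.ones(w.sum())];x=np.linalg.lstsq(A,(P[w]**2).sum(1),rcond=None)[0]
        rad=np.sqrt(x[2]+x[:2]@x[:2]);e=np.abs(np.linalg.norm(P-x[:2],axis=1)-rad);w=e<max(.0015,np.median(e)*1.5)
    print(n,x[:2],"r",rad,w.sum(),len(P),"med e",np.median(e))
print("bright rim ring (mean r: holder .023, cup .038)")
rim("scene",(.640,.1965),.122,.023,(.6,1.4));rim("top",(.6355,.194),.122,.023,(.6,1.4))
rim("scene",(.6225,-.1965),.095,.038,(.75,1.25));rim("top",(.6175,-.1975),.095,.038,(.75,1.25))
E
```

```text
bright rim ring (mean r: holder .023, cup .038)
scene [0.6327 0.1977] r 0.02741657868736564 24 24 med e 0.0006228698312851985
top [0.6426 0.2001] r 0.026382001293653378 24 29 med e 0.0006383004293635149
scene [ 0.6087 -0.2036] r 0.04688778875063598 22 22 med e 0.0005566563369944592
top [ 0.6219 -0.2011] r 0.03771233847040381 6 6 med e 0.00032193544573299454
```

```bash
python3 - <<'E'
from plan import *
from h import *
import cv2
def inner(n,x,y,w,seed,z):
    im=np.load(f"{n}0.npz")["pixels"].mean(2).astype(np.float32)
    k=8;o=cv2.resize(im[y:y+w,x:x+w],None,fx=k,fy=k,interpolation=cv2.INTER_CUBIC)
    sx,sy=int((seed[0]-x+.5)*k),int((seed[1]-y+.5)*k)
    for th in(105,115,125,135,145,155):
        m=(o<th).astype(np.uint8);l=cv2.connectedComponents(m)[1]
        if not m[sy,sx]: continue
        c=max(cv2.findContours((l==l[sy,sx]).astype(np.uint8),0,2)[0],key=cv2.contourArea);hull=cv2.convexHull(c)
        (cx,cy),ax,an=cv2.fitEllipse(hull) if len(hull)>5 else ((0,0),0,0)
        p=(x+cx/k-.5,y+cy/k-.5);P=[plane(n,(x+q[0]/k-.5,y+q[1]/k-.5),z)[:2] for q in hull[:,0]]
        P=np.array(P);(ex,ey),_=cv2.minEnclosingCircle((P*1000).astype(np.float32))
        print(n,th,np.array(p),np.array(ax)/k,"world",plane(n,p,z)[:2],"circ",ex,ey,_)
inner("scene",335,225,60,(362.5,243),.122)
inner("scene",180,205,70,(210,221),.095)
inner("top",180,165,45,(193,180),.122)
E
```

```text
scene 105 [362.9073 245.5261] [11.7308 16.0534] world [0.6379 0.197 ] circ 637.3306274414062 196.97315979003906 19.921585083007812
scene 115 [362.8878 245.5443] [12.3704 16.4802] world [0.6379 0.197 ] circ 637.7825927734375 196.87576293945312 20.470821380615234
scene 125 [362.8684 245.5731] [12.9201 16.941 ] world [0.638 0.197] circ 637.4978637695312 196.87164306640625 20.966140747070312
scene 135 [359.6067 258.7118] [24.0006 41.311 ] world [0.6793 0.1912] circ 676.3837280273438 189.51841735839844 60.422576904296875
scene 145 [359.5429 258.5886] [24.8656 41.8561] world [0.679 0.191] circ 676.1322631835938 189.04124450683594 61.50491714477539
scene 155 [359.4261 258.5767] [26.2449 42.6928] world [0.679  0.1907] circ 676.180908203125 190.107421875 63.17485427856445
scene 105 [213.5264 225.1904] [20.0589 26.7945] world [ 0.6212 -0.1986] circ 621.1227416992188 -198.51492309570312 35.79418182373047
scene 115 [213.5601 225.26  ] [20.6287 27.3427] world [ 0.6214 -0.1985] circ 621.2350463867188 -198.3597869873047 36.607017517089844
scene 125 [216.8802 242.4756] [40.5852 56.4777] world [ 0.67
[... 515 characters left out ...]
orld [0.6263 0.187 ] circ 626.8345336914062 186.83639526367188 35.367523193359375
top 115 [199.5492 187.2072] [20.1366 28.1278] world [0.6257 0.1867] circ 625.5184326171875 188.1595916748047 36.360313415527344
top 125 [199.4008 188.5053] [22.187  30.6291] world [0.6223 0.187 ] circ 620.9224853515625 190.6049346923828 39.963687896728516
top 135 [199.2869 188.4771] [23.3557 31.9654] world [0.6224 0.1873] circ 621.01220703125 191.52154541015625 42.248836517333984
top 145 [203.6706 187.4267] [52.3209 65.2029] world [0.625  0.1761] circ 626.6182861328125 176.40487670898438 77.43341827392578
top 155 [179.5 164.5] 0.0 world [0.6858 0.2392] circ 626.6424560546875 180.81297302246094 83.12310791015625
```

```bash
python3 - <<'E'
import numpy as np,cv2
a=np.load("scene3.npz")["pixels"].mean(2);b=np.load("scene0.npz")["pixels"].mean(2)
a=cv2.GaussianBlur(a,(3,3),0)
print("col",*range(354,396,2))
for y in range(186,250,3): print(y,*a[y,354:396:2].astype(int))
E
```

```text
col 354 356 358 360 362 364 366 368 370 372 374 376 378 380 382 384 386 388 390 392 394
186 121 119 119 120 120 121 119 114 101 92 75 23 6 11 10 6 8 8 5 10 5
189 121 119 121 120 120 118 111 107 101 92 75 47 50 58 54 49 61 71 82 103 97
192 121 119 121 121 122 116 107 108 105 97 85 75 78 78 78 83 95 112 119 130 125
195 120 120 119 121 121 113 103 106 107 107 98 84 83 84 86 88 93 108 118 101 95
198 122 120 119 121 119 118 105 101 106 107 102 93 91 92 91 92 94 110 114 86 69
201 121 121 119 120 119 120 120 109 101 101 102 96 93 93 93 92 92 103 128 100 67
204 122 121 121 120 118 118 119 119 119 116 97 84 100 117 121 131 142 156 162 128 66
207 119 119 120 119 119 119 121 119 111 100 75 66 109 159 166 168 168 167 165 135 67
210 117 120 119 121 123 122 120 105 93 85 68 69 86 111 154 168 167 165 165 149 87
213 119 119 117 120 122 120 112 81 87 88 83 83 90 95 135 166 168 166 167 159 104
216 119 119 119 119 120 120 106 75 70 78 84 85 84 86 137 165 167 167 167 161 120
219 119 121 121 121 121 120 97 78 75 75 76 77 81 100 154 168 168 167 168 164 134
222 120 119 120 122 121 116 89 75 79 80 80 82 87 125 166 167 168 169 168 168 142
225 120 120 119 119 120 113 86 77 79 80 80 80 91 131 167 169 168 169 169 169 160
228 120 120 120 121 121 117 102 84 92 111 98 96 102 127 161 170 168 168 168 168 160
231 119 119 120 120 120 120 121 118 120 123 120 119 124 131 160 170 169 168 167 168 163
234 119 118 121 121 120 119 121 122 122 124 124 122 122 128 155 170 169 168 168 168 165
237 123 121 118 118 117 117 121 120 121 122 121 121 123 124 143 170 169 169 167 167 167
240 126 113 95 90 89 94 103 117 122 122 121 121 122 122 128 160 168 168 169 169 169
243 138 97 83 86 85 83 82 81 100 119 122 122 122 123 127 154 168 168 168 167 167
246 130 96 84 85 85 84 81 75 79 119 123 123 124 124 126 144 167 169 168 167 167
249 107 126 97 85 84 81 78 77 109 141 126 123 122 121 124 146 169 169 168 167 167
```

```bash
cat >> plan.py <<'E'
TIP=np.array([.0043,0,.171]);HOLD=np.array([.637,.1963,0])
def hold(s,tipz,n,dx=0,dy=0):
    zt=np.array([-.0536,0,1.])  # world-down brush: tool z leans to -x by .0536
    xh=np.array([-.148,.989,0]);z=-up-.0536*xh;rot=frame((.989,.148,0),z)
    tip=HOLD+[dx,dy,tipz];p=tip-rot.apply(TIP);print("tcp target",p);plan(s,p,rot,n,TIP)
    M=R.from_quat(s["eef_rot"]);print("tip now",s["ee_pos"]+M.apply(TIP))
E
python3 - <<'E'
from plan import *
hold(show(),.150,4)
E
```

```text
t 22.5 tcp [0.6361 0.1976 0.3712] x [-0.1417  0.9899 -0.0012] y [0.9899 0.1417 0.0003] z [ 0.0005 -0.0011 -1.    ]
q [-0.9416  0.5236  0.9497  1.1391 -0.4197  1.6687  0.037 ] w 0.02089743458519589 g 49.991011689417064 F [-0.2568 -0.5898 -0.6189]
tcp target [0.6363 0.2011 0.321 ]
rot/row [ 0.     -0.0042 -0.0005] deg/row 0.7559665492117766
[[0.004, 0.001, 0.063], [0.005, 0.001, 0.063], [0.006, 0.001, 0.063], [0.007, 0.001, 0.063]]
tip now [0.6356 0.2017 0.2002]
```

>>> play_rows(claw=[1,1,1,1,1,1,1,1], delta_pos=[[0.004,0.001,0.063],[0.005,0.001,0.063],[0.006,0.001,0.063],[0.007,0.001,0.063],[0,0,0],[0,0,0],[0,0,0],[0,0,0]], delta_rot=[[0,-0.0042,-0.0005],[0,-0.0042,-0.0005],[0,-0.0042,-0.0005],[0,-0.0042,-0.0005],[0,0,0],[0,0,0],[0,0,0],[0,0,0]])

```text
time: 23.3
ee_pos: [0.6367, 0.1994, 0.3219]
eef_rot: [0.653, 0.757, -0.017, 0.021]
ft_force: [-0.4, -0.3, -0.9]
width: 0.0214
grip_force: 50.0
```

```bash
python3 - <<'E'
from plan import *
from bench import r
import cv2,h
s=show();c=r.camera("scene");np.savez("scene4.npz",**c);t=r.camera("top");np.savez("top4.npz",**t)
s2=show();print("lag",s2["ee_pos"]-s["ee_pos"])
def proj(n,p):
    c=h.C[n];T=np.linalg.inv(c["cam_to_world"])@np.r_[p,1];v=c["camera_matrix"]@[T[0],-T[1],-T[2]];return v[:2]/v[2]
M=R.from_quat(s["eef_rot"])
tip=s["ee_pos"]+M.apply(TIP);ax=M.apply([-.0536,0,-1]);ax/=np.linalg.norm(ax);print("tip",tip,"axis",ax)
for l in(0,.0275,.055,.112,.117): print(l,proj("scene",tip+l*ax))
a=cv2.GaussianBlur(c["pixels"].mean(2),(3,3),0)
print("col",*range(350,396,2))
for y in range(202,266,3): print(y,*a[y,350:396:2].astype(int))
E
```

```text
t 23.3 tcp [0.6367 0.1994 0.3219] x [-0.1454  0.988  -0.0528] y [0.9893 0.1457 0.0017] z [ 0.0094 -0.052  -0.9986]
q [-0.9936  0.5411  0.9543  1.2319 -0.381   1.5715  0.0307] w 0.021424227726223686 g 49.99135066755116 F [-0.3817 -0.2731 -0.9108]
t 23.4 tcp [0.6366 0.1994 0.3217] x [-0.1455  0.988  -0.0528] y [0.9893 0.1458 0.0013] z [ 0.009  -0.052  -0.9986]
q [-0.9937  0.5413  0.9541  1.2322 -0.3811  1.5715  0.0307] w 0.021174552719073817 g 49.991520484909415 F [-0.1395  0.381  -0.7309]
lag [-0.0001  0.0001 -0.0002]
tip [0.6377 0.1947 0.1509] axis [-0.0016 -0.001   1.    ]
0 [363.7378 238.4779]
0.0275 [365.4629 231.6782]
0.055 [367.2576 224.6041]
0.112 [371.2183 208.9925]
0.117 [371.5823 207.5577]
col 350 352 354 356 358 360 362 364 366 368 370 372 374 376 378 380 382 384 386 388 390 392 394
202 168 139 122 121 121 141 143 112 105 85 54 13 10 18 14 11 7 6 4 5 8 8 8
205 168 138 121 122 129 158 152 115 112 83 64 45 37 38 41 39 42 51 57 51 48 35 13
208 167 136 118 119 126 141 120 114 108 93 83 83 83 81 87 89 99 126 157 164 162 133 65
211 167 139 121 119 115 121 117 108 108 106 99 89 88
[... 932 characters left out ...]
8
244 126 121 124 84 83 85 86 84 84 78 86 114 122 123 124 125 126 123 123 141 166 167 167
247 118 108 120 94 85 86 84 83 80 74 75 110 123 123 123 123 122 122 123 137 163 167 167
250 105 86 90 116 93 87 85 82 82 92 124 130 125 125 122 121 122 124 123 126 157 168 169
253 130 83 81 85 87 93 94 106 132 128 109 113 122 123 121 121 120 121 122 128 157 166 165
256 114 79 82 85 83 85 86 90 93 91 96 115 118 118 120 120 118 119 121 125 150 166 167
259 88 78 84 85 83 88 86 88 92 90 100 106 106 108 111 114 111 107 110 115 154 168 166
262 84 81 86 84 83 84 85 86 88 97 118 111 109 113 143 162 150 132 132 135 158 167 168
265 81 84 87 84 85 86 85 85 86 113 131 121 112 116 153 166 166 166 165 166 166 167 168
```

The brush is now vertical, and its axis matches the projection within 0.3 px at columns 364–367. It needs about +2 mm in y to be centred over the mouth, then I go down carefully along its axis.

>>> play_rows(claw=[1,1,1,1,1,1], delta_pos=[[0.009,0,0],[0.004,0,0.075],[0.004,0,0.075],[0.004,0,0.075],[0,0,0],[0,0,0]], delta_rot=[[0,0,0],[0,0,0],[0,0,0],[0,0,0],[0,0,0],[0,0,0]])

```text
time: 24.0
ee_pos: [0.6359, 0.2016, 0.2755]
eef_rot: [0.653, 0.757, -0.018, 0.02]
ft_force: [0.4, -0.9, -1.1]
width: 0.0213
grip_force: 50.0
```

```bash
python3 - <<'E'
from plan import *
s=show();hold(s,.03,6)
E
```

```text
t 24.0 tcp [0.6359 0.2016 0.2755] x [-0.146   0.9878 -0.0534] y [ 0.9893  0.1462 -0.0003] z [ 0.0075 -0.0528 -0.9986]
q [-1.0088  0.5565  0.9426  1.3129 -0.3897  1.4853  0.0362] w 0.021292009035461638 g 49.99141427222639 F [ 0.3992 -0.9159 -1.1358]
tcp target [0.6363 0.2011 0.201 ]
rot/row [-0.     -0.     -0.0001] deg/row 0.017733764361144197
[[0.003, 0.0, 0.062], [0.003, 0.0, 0.062], [0.003, 0.0, 0.062], [0.003, 0.0, 0.062], [0.003, 0.0, 0.062], [0.003, 0.0, 0.062]]
tip now [0.6366 0.1968 0.1045]
```

>>> play_rows(claw=[1,1,1,1,1,1,1], delta_pos=[[0.003,0,0.062],[0.003,0,0.062],[0.003,0,0.062],[0.003,0,0.062],[0.003,0,0.062],[0.003,0,0.062],[0,0,0]], delta_rot=[[0,0,0],[0,0,0],[0,0,0],[0,0,0],[0,0,0],[0,0,0],[0,0,0]])

```text
time: 24.7
ee_pos: [0.6354, 0.2011, 0.1993]
eef_rot: [0.653, 0.757, -0.018, 0.02]
ft_force: [0.8, -0.3, -0.8]
width: 0.0215
grip_force: 50.0
```

>>> play_rows(claw=[1,1,1,1,1,1], delta_pos=[[0.001,0,0.03],[0.001,0,0.03],[0.001,0,0.02],[0,0,0.01],[0,0,0],[0,0,0]], delta_rot=[[0,0,0],[0,0,0],[0,0,0],[0,0,0],[0,0,0],[0,0,0]])

```text
time: 25.3
ee_pos: [0.6364, 0.2009, 0.1837]
eef_rot: [0.653, 0.757, -0.017, 0.02]
ft_force: [0.7, -0.0, -1.0]
width: 0.0213
grip_force: 50.0
```

>>> play_rows(claw=[1,1,1,1,1,1], delta_pos=[[0,0,0.01],[0,0,0.01],[0,0,0.01],[0,0,0],[0,0,0],[0,0,0]], delta_rot=[[0,0,0],[0,0,0],[0,0,0],[0,0,0],[0,0,0],[0,0,0]])

```text
time: 25.9
ee_pos: [0.6369, 0.2004, 0.1811]
eef_rot: [0.653, 0.757, -0.016, 0.02]
ft_force: [-9.2, -2.2, 25.2]
width: 0.0212
grip_force: 50.0
```

Pressed home at 25 N, at the expected height. I relieve the press, open and withdraw upward.

>>> play_rows(claw=[1,1,0,0,0,0,0,0], delta_pos=[[0,0,-0.012],[0,0,0],[0,0,0],[0,0,0],[0,0,0],[0,0,0],[0,0,0],[0,0,0]], delta_rot=[[0,0,0],[0,0,0],[0,0,0],[0,0,0],[0,0,0],[0,0,0],[0,0,0],[0,0,0]])

```text
time: 26.7
ee_pos: [0.6363, 0.2007, 0.1798]
eef_rot: [0.653, 0.757, -0.017, 0.02]
ft_force: [-0.9, 0.5, 0.6]
width: 0.0612
grip_force: 0.0
```

>>> play_rows(claw=[0,0,0,0,0,0,0,0], delta_pos=[[0,0,0],[0,0,0],[-0.002,0,-0.05],[-0.005,0,-0.1],[-0.008,0,-0.15],[-0.01,0,-0.2],[-0.01,0,-0.2],[0,0,0]], delta_rot=[[0,0,0],[0,0,0],[0,0,0],[0,0,0],[0,0,0],[0,0,0],[0,0,0],[0,0,0]])

```text
time: 27.5
ee_pos: [0.6379, 0.2005, 0.3268]
eef_rot: [0.653, 0.757, -0.013, 0.023]
ft_force: [0.7, -0.1, -0.5]
width: 0.0868
grip_force: 0.0
```

```bash
python3 - <<'E'
from plan import *
from bench import r
import cv2,h
s=show();c=r.camera("scene")
def proj(n,p):
    c=h.C[n];T=np.linalg.inv(c["cam_to_world"])@np.r_[p,1];v=c["camera_matrix"]@[T[0],-T[1],-T[2]];return v[:2]/v[2]
for l in(.112,.117,.21): print(l,proj("scene",[.637,.1965,.01+l]))
a=cv2.GaussianBlur(c["pixels"].mean(2),(3,3),0);print("col",*range(342,396,2))
for y in range(208,264,3): print(y,*a[y,342:396:2].astype(int))
E
```

```text
t 27.5 tcp [0.6379 0.2005 0.3268] x [-0.1452  0.9881 -0.0517] y [0.9893 0.1458 0.009 ] z [ 0.0164 -0.0498 -0.9986]
q [-0.9953  0.5383  0.9567  1.2254 -0.3809  1.5731  0.0286] w 0.08684049287528507 g 0.0 F [ 0.7366 -0.0912 -0.4925]
0.112 [362.7096 245.2202]
0.117 [363.0102 244.0545]
0.21 [369.0085 220.7941]
col 342 344 346 348 350 352 354 356 358 360 362 364 366 368 370 372 374 376 378 380 382 384 386 388 390 392 394
208 142 159 168 170 168 145 120 120 120 121 120 120 120 119 120 122 117 70 13 7 9 9 35 126 163 137 67
211 142 157 167 171 168 138 119 119 118 119 122 121 122 120 121 122 104 38 8 7 7 16 88 157 166 155 93
214 133 150 165 169 170 155 123 119 119 120 120 121 122 122 123 123 110 79 73 71 71 99 148 165 167 160 109
217 139 154 164 169 169 151 123 121 119 118 120 121 120 117 117 119 120 121 122 122 126 158 168 167 168 161 128
220 136 155 163 169 170 155 122 120 121 122 120 114 108 117 125 110 118 124 122 122 124 143 167 167 167 165 136
223 157 159 164 170 168 144 120 118 119 119 118 99 98 130 163 147 123 123 123 124 123 136 164 169 169 168 150
226 159 159 162 169 168 138 120 119
[... 654 characters left out ...]
9 78 90 142 170 171 160 132 124 124 125 123 123 138 165 167 167
247 162 162 163 167 150 138 165 165 136 109 100 105 139 166 170 171 160 131 122 123 122 122 122 127 157 166 167
250 162 162 161 161 144 93 115 121 111 108 107 110 129 131 125 133 126 124 122 121 121 123 122 128 156 167 167
253 161 161 159 160 140 78 70 80 90 99 103 104 113 122 111 111 121 123 122 121 120 120 122 123 139 164 165
256 161 161 161 159 128 74 73 77 79 83 85 85 86 83 93 116 120 121 122 122 120 121 122 123 138 164 167
259 162 163 166 157 102 74 76 78 81 83 85 85 83 82 101 108 107 109 110 113 112 108 110 115 148 167 165
262 166 169 165 122 79 80 81 79 83 86 85 84 83 93 112 109 110 120 147 162 160 147 135 143 159 167 168
```

The handle stands at columns 363–373 around row 222, as predicted for a seated upright brush (369,221). The gripper is clear of it, so I hand in.

```bash
python3 -c "
from bench import r
print(r.close_job())"
```

```text
the job is handed in; nothing more can be done
None
```

I handed the job in at about 27.5 s: the brush was stood in the cup and let go, given three full strokes, then pressed into its holder at about 25 N and released upright. The judge's verdict was not shown to me.

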